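Flag the worn-out shock mount of a shaker

TASK

One of the three spring mounts on the shaker's base frame has gone soft. Press on their black rubber pads with the fingertips to find the softest one, then push the white tag in front of that mount fully down and move clear; leave the other two tags up. Pick nothing up, and do not disturb the loose things standing around.

Things in the scene. Friction and masses are not known exactly. Their poses are not given: they have to be found in the camera images.
- shaker_base: fixed aluminium base frame of a bench shaker, 165 mm (x) by 330 mm (y), plate 12 mm thick; origin on the worktop under the middle mount's axis, x away from the robot, y left along the row, z up; level, at a varying place, turned by up to 0.3 rad. On it three spring mounts that look alike stand 110 mm apart along y: grey round housings, 60 mm wide at the foot, tops 46 mm above the worktop
- pad_left (a point): centre of the top of the left mount's pad when free, 74 mm above the worktop, at x 0, y +110 mm of the frame (a fixed point, it does not follow the pad). The pad is a flat black rubber disc, 44 mm across, on a coil spring; it presses straight down up to 12 mm and springs back
- tag_left (a point): centre of the top of the left mount's tag when fully up, 58 mm above the worktop, 64 mm nearer the robot (frame -x) than the pad's axis (a fixed point, it does not follow the tag). The tag is a white tab, 13 mm (x) by 24 mm (y) on top, sticking 16 mm out of a grey guide block 26x36 mm, 42 mm above the worktop
- pad_middle (a point): centre of the top of the middle mount's pad when free, 74 mm above the worktop, at x 0, y 0 mm of the frame (a fixed point, it does not follow the pad). The pad is a flat black rubber disc, 44 mm across, on a coil spring; it presses straight down up to 12 mm and springs back
- tag_middle (a point): centre of the top of the middle mount's tag when fully up, 58 mm above the worktop, 64 mm nearer the robot (frame -x) than the pad's axis (a fixed point, it does not follow the tag). The tag is a white tab, 13 mm (x) by 24 mm (y) on top, sticking 16 mm out of a grey guide block 26x36 mm, 42 mm above the worktop
- pad_right (a point): centre of the top of the right mount's pad when free, 74 mm above the worktop, at x 0, y -110 mm of the frame (a fixed point, it does not follow the pad). The pad is a flat black rubber disc, 44 mm across, on a coil spring; it presses straight down up to 12 mm and springs back
- tag_right (a point): centre of the top of the right mount's tag when fully up, 58 mm above the worktop, 64 mm nearer the robot (frame -x) than the pad's axis (a fixed point, it does not follow the tag). The tag is a white tab, 13 mm (x) by 24 mm (y) on top, sticking 16 mm out of a grey guide block 26x36 mm, 42 mm above the worktop
- travel_k (a joint): how far one of the three pads is pressed down (m): 0 free, 0.012 at its stop. It yields after about 1 N; bottoming it takes 5 to 20 N, and the softest pad yields over twice as far as the next under the same push of 5 N. Which of the three places this mount stands at changes from start to start.
- flag_k (a joint): how far the tag of the mount of joint travel_k is pushed down (m): 0 fully up, 0.014 fully down with its top 2 mm above the guide block; it starts between 0 and 0.002, stays where it is left (about 2.5 N of friction), and can also be pulled up a little (negative).
- travel_m (a joint): how far one of the three pads is pressed down (m): 0 free, 0.012 at its stop. It yields after about 1 N; bottoming it takes 5 to 20 N, and the softest pad yields over twice as far as the next under the same push of 5 N. Which of the three places this mount stands at changes from start to start.
- flag_m (a joint): how far the tag of the mount of joint travel_m is pushed down (m): 0 fully up, 0.014 fully down with its top 2 mm above the guide block; it starts between 0 and 0.002, stays where it is left (about 2.5 N of friction), and can also be pulled up a little (negative).
- travel_t (a joint): how far one of the three pads is pressed down (m): 0 free, 0.012 at its stop. It yields after about 1 N; bottoming it takes 5 to 20 N, and the softest pad yields over twice as far as the next under the same push of 5 N. Which of the three places this mount stands at changes from start to start.
- flag_t (a joint): how far the tag of the mount of joint travel_t is pushed down (m): 0 fully up, 0.014 fully down with its top 2 mm above the guide block; it starts between 0 and 0.002, stays where it is left (about 2.5 N of friction), and can also be pulled up a little (negative).
- sample_pot_0: white sample pot with a yellow cap, 29 mm wide, 46 mm tall, standing on the frame between two mounts; loose, not part of the work; origin under its centre.
- stopper: black rubber stopper, 29 mm wide, 30 mm tall, standing on the frame between two mounts; loose, not part of the work; origin under its centre.
- timer: white bench timer lying flat, 66x66x16 mm, behind the frame; loose, not part of the work; origin under its centre.
- reagent_1: white powder bottle with a red cap, 47 mm wide, 88 mm tall, behind the frame; loose, not part of the work; origin under its centre.
- marker_black: black marker pen lying in front of the frame, 126 mm long, 13 mm thick; loose, not part of the work; origin under its centre.
- tape_roll_1: white roll of tape lying flat, 54 mm wide, 15 mm tall, to the right of the frame; loose, not part of the work; origin under its centre.
- scissors: scissors with orange handles, 198 mm long, 7 mm thick, to the left of the frame; loose, not part of the work; origin under its centre.

How it is judged:
By the outcome, as a careful person would: the job done as asked, in the order asked, and still so for the second after the job is handed in, with the robot touching nothing.
It also fails if it takes over 48 s, if anything falls off the work surface, if the arm or the gripper's body presses on something with over 40 N, if the wrist force passes 120 N, or if a joint passes its speed limit or range.

ROBOT

A 7-joint arm with a two-finger parallel gripper is mounted at the origin on a cart in front of the work surface, level with it; the furniture and walls round the work are solid. World frame = base frame: x ahead of the robot, y to its left, z up, the work surface at z = 0. Lengths are in m, angles in rad, forces in N, time in s.
With the tool pointing down it reaches from about 0.375 to 0.925 m from the base axis. Payload 3.1 kg.
Tool frame: the origin (TCP) lies between the finger pads; the fingertips stand 19 mm ahead of it and the grasp point (between the pads) is the TCP; z points along the fingers, y is the direction in which the jaws open and shut (so a half turn about z gives the same grasp; the last joint's range is limited). The gripper opens to 85 mm and grips with 20 to 120 N. Pads are 22 mm wide; open, the fingers measure 114 mm over their backs; the gripper's body (76 mm by 85 mm) begins 54 mm behind the grasp point. The pads swing forward as they close: fully open they stand 13 mm farther back than shut.
Start: joints at [-1.385, 0.383, 0.044, 1.598, -0.018, 1.161, -0.05], TCP at [0.182, 0.624, 0.25] pointing down, gripper open.
Joint ranges: [-2.61, 2.61], [-0.41, 2.15], [-1.48, 1.57], [0, 2.5], [-1.57, 4.71], [0.05, 1.97], [-2.85, 2.85]. Speed limits (rad/s): [2.79, 2.79, 3.14, 3.14, 3.14, 3.14, 3.14].

INTERFACE

Orientations are given as a unit quaternion [x, y, z, w].
In Python, from bench import move_ptp, movel, move_j, move_gripper, pause, inverse_kinematics, read_camera, camera_params, MotionError, sign_off, look_for, tip_of, read_time_s, read_qpos, read_joint_vel, read_effort, read_eef_pos, read_tcp_rot, read_ft_force, read_ft_torque, read_finger_gap gives the robot as it stands. Calls block until the motion is done:
- move_ptp(position, orientation): joint-space move of the TCP to a pose.
- movel(position, orientation=None, speed=0.15): straight line of the TCP; orientation=None keeps the orientation; speed is the mean speed in m/s.
- move_j(angles): joint-space move.
- move_gripper(opening, effort=None): finger opening in m; effort is the grip in N (None keeps the last); returns when the fingers have stopped.
- pause(seconds).
- inverse_kinematics(position, orientation): joint angles nearest the present ones, or None.
- read_camera(name): name is "side" or "top" or "wrist"; returns the picture (420x560x3 uint8, red, green, blue); there is no depth.
- camera_params(name): a dict with "K" (3x3 intrinsics, pixels), "dist_coeffs" ([k1, k2, p1, p2, k3] as OpenCV has them; the pictures are not rectified), "camera_from_world" (4x4, takes a point from world to camera coordinates). Camera axes: x right, y down, z forward; pixel columns grow to the right and rows downward; lengths in m; the calibration is good to about 2 mm. A picture is of the moment at which its call begins: read the wrist's pose just before it. camera_params takes no time and is no camera call; for the wrist camera it gives the pose at the moment of the call.
A pose or a line that the arm cannot do raises MotionError and nothing moves.
- sign_off(): hands the job in, once; it reports no verdict.
Trained networks look in the newest picture that a camera, given by its name, has taken for a name from the list of things; names that differ only in an ending like _2 or _b are one class to them, and where a whole thing is asked for, a point or a joint stands for the part that bears it (a point fixed in the world has none). Each returns a list of dicts, best first, with "confidence" (0 to 1); they miss things now and then, are a little off and sometimes report something else, mostly with a low value. They report only what shows in the picture. A call takes as long as a camera call.
- look_for(camera, name): "at" ([column, row] in pixels, amid what is visible of it).
- tip_of(camera, name): "at" ([column, row] in pixels: a listed point, or the origin of a listed thing).
Readings, each from a call of its own:
- read_time_s(): time.
- read_qpos(): joint angles.
- read_joint_vel(): joint speeds.
- read_effort(): joint torques, N m.
- read_eef_pos(): TCP position.
- read_tcp_rot(): TCP orientation.
- read_ft_force(): force on the tool from outside, world axes, zero at the start.
- read_ft_torque(): the same for the moment, N m.
- read_finger_gap(): finger opening in m.
Only numpy, scipy, OpenCV 4.12 (cv2) and the standard library are available. Lean on these libraries where they do the work, as an engineer would, in place of code of your own. Each camera call takes 0.05 s, during which the arm holds its last target.

## Working session

There is one attempt and no reset: what is moved stays moved. The work goes in short steps, each a Python script; the robot and the scene stay as the last script left them, time stands still between calls to the robot, and variables do not carry over. Pictures are saved under pics/ and viewed, and the job is handed in when it is done.

```bash
ls; mkdir -p pics
python3 - <<'E'
from bench import *
import cv2,numpy as np
print(read_time_s(),read_eef_pos(),read_tcp_rot(),read_finger_gap(),read_ft_force())
for c in ["top","side"]:
    im=read_camera(c); cv2.imwrite(f"pics/{c}0.png",im[:,:,::-1])
    p=camera_params(c); print(c,p)
    for n in ["pad_left","pad_middle","pad_right","tag_left","tag_middle","tag_right","shaker_base"]:
        print(n,[(np.round(d["at"]),round(d["confidence"],2)) for d in tip_of(c,n)][:3])
print(read_time_s())
E
```

```text
pics
0.0 [0.18174046 0.62312909 0.24886706] [ 1.41375003e-01  9.89955227e-01 -1.31780629e-03 -1.41773592e-04] 0.08552820125792093 [ 1.12942977  0.20856738 -0.35408977]
top {'K': array([[408.58448091,   0.        , 271.88646749],
       [  0.        , 408.58448091, 214.52353575],
       [  0.        ,   0.        ,   1.        ]]), 'dist_coeffs': array([-0.11341799,  0.        ,  0.        ,  0.        ,  0.        ]), 'camera_from_world': array([[-7.25262831e-03, -9.99973494e-01, -6.41372843e-04,
         4.33056092e-02],
       [-9.89617917e-01,  7.26958582e-03, -1.43539303e-01,
         5.88710019e-01],
       [ 1.43540161e-01, -4.06323155e-04, -9.89644409e-01,
         8.23683215e-01],
       [ 0.00000000e+00,  0.00000000e+00,  0.00000000e+00,
         1.00000000e+00]])}
pad_left [(array([274., 232.]), 0.81)]
pad_middle [(array([325., 225.]), 0.91)]
pad_right [(array([378., 218.]), 0.74)]
tag_left [(array([279., 259.]), 0.74)]
tag_middle [(array([329., 256.]), 0.94)]
tag_right [(array([382., 247.]), 0.9)]
shaker_base [(array([322., 228.]), 0.87)]
side {'K': array([[473.89022366,   0.        , 282.44476055],
       [  0.        , 473.89022366, 210.05520443],
       [  0.        ,   0.        ,   1.        ]]), 'dist_coeffs': array([-0.06265627,  0.        ,  0.        ,  0.        ,  0.        ]), 'camera_from_world': array([[ 0.88636044, -0.46234693, -0.02450502, -0.47291047],
       [-0.2522879 , -0.43792432, -0.8628865 ,  0.22360997],
       [ 0.38822158,  0.77101077, -0.50480333,  0.76849255],
       [ 0.        ,  0.        ,  0.        ,  1.        ]])}
pad_left [(array([313., 265.]), 0.4)]
pad_middle [(array([314., 267.]), 0.48)]
pad_right []
tag_left [(array([251., 229.]), 0.81)]
tag_middle [(array([282., 258.]), 0.95)]
tag_right [(array([327., 288.]), 0.79)]
shaker_base []
0.8
```

View pics/top0.png

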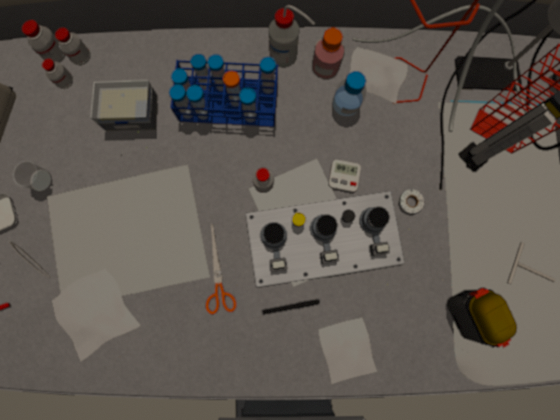

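View pics/side0.png

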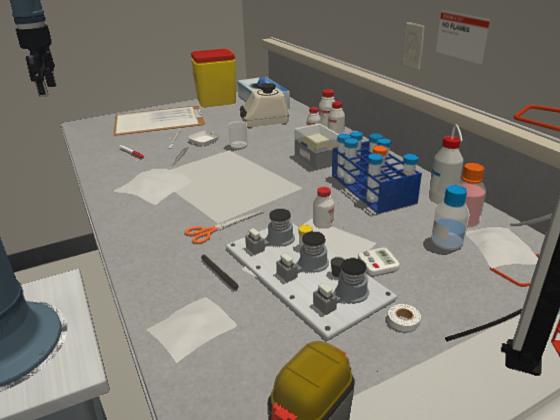

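```bash
cat > h.py <<'E'
from bench import *
import cv2,numpy as np
from scipy.optimize import least_squares
M={f"{k}_{s}":np.array([-.064*(k=="tag"),y,.058 if k=="tag" else .074]) for k in("pad","tag") for s,y in(("left",.11),("middle",0),("right",-.11))}
def proj(p,P):
    R=p["camera_from_world"]; return cv2.projectPoints(np.atleast_2d(P).astype(float),cv2.Rodrigues(R[:3,:3])[0],R[:3,3],p["K"],p["dist_coeffs"])[0][:,0]
def world(pose,n):
    x,y,a=pose[:3]; c,s=np.cos(a),np.sin(a); m=M[n]
    return np.array([x+c*m[0]-s*m[1],y+s*m[0]+c*m[1],m[2]+(pose[3] if len(pose)>3 else 0)])
def fit(obs,z=False):  # obs: list (params,name,px)
    f=lambda q:np.concatenate([proj(p,world(q,n))[0]-np.array(a) for p,n,a in obs])
    return least_squares(f,[.55,-.08,.1]+[0]*z,loss="soft_l1",f_scale=2.,x_scale=.01),f
E
python3 - <<'E'
from h import *
t=camera_params("top");s=camera_params("side")
obs=[(t,n,a) for n,a in dict(pad_left=(274,233),pad_middle=(325,226),pad_right=(378,218),tag_left=(279,261),tag_middle=(329,256),tag_right=(382,247)).items()]
obs+=[(s,n,a) for n,a in dict(tag_left=(252,231),tag_middle=(284,258),tag_right=(326,288),pad_left=(280,214),pad_middle=(313,239),pad_right=(353,267)).items()]
for z in (0,1):
    r,f=fit(obs,z); print(r.x); print(f(r.x).reshape(-1,2).round(1).tolist())
E
```

```text
[ 0.56182408 -0.07356296  0.14140865]
[[-0.2, 0.1], [2.2, -0.9], [1.6, -0.8], [-0.5, 3.6], [2.3, 0.6], [1.2, 1.4], [1.2, -0.8], [1.5, -2.2], [-1.9, -1.6], [-0.9, -0.8], [-0.2, -2.3], [-0.1, -2.4]]
[ 0.56310363 -0.07202608  0.14167143 -0.0053944 ]
[[-0.9, -0.2], [1.1, -1.2], [0.2, -1.1], [-1.3, 3.1], [1.2, 0.0], [-0.2, 1.0], [1.6, 0.9], [1.8, -0.4], [-1.7, 0.2], [-0.6, 1.0], [-0.0, -0.5], [-0.2, -0.6]]
```

```bash
cat >> h.py <<'E'
from scipy.spatial.transform import Rotation as Ro
def quat(a):
    c,s=np.cos(a),np.sin(a)
    return Ro.from_matrix(np.array([[-c,-s,0],[-s,c,0],[0,0,-1]]).T.T).as_quat()
E
python3 - <<'E'
from h import *
q=quat(.1415); print(Ro.from_quat(q).as_matrix().round(2).tolist())
move_gripper(0.0,30); print(read_time_s())
move_ptp([.53,-.077,.28],q); print(read_time_s(),read_eef_pos(),read_finger_gap(),read_ft_force())
p=camera_params("wrist"); im=read_camera("wrist"); cv2.imwrite("pics/w1.png",im[:,:,::-1]); print(p)
for n in M:
    print(n,proj(p,world([.562,-.0735,.1415],n))[0].round(),[(np.round(d["at"],1),round(d["confidence"],2)) for d in tip_of("wrist",n)][:3])
E
```

```text
[[-0.99, -0.14, 0.0], [-0.14, 0.99, 0.0], [-0.0, 0.0, -1.0]]
1.5667
4.325 [ 0.53030358 -0.07580628  0.2799226 ] 5.5208042459988796e-05 [-0.02199282 -0.05202051 -0.31234119]
{'K': array([[321.37553273,   0.        , 280.90031953],
       [  0.        , 321.37553273, 212.99377283],
       [  0.        ,   0.        ,   1.        ]]), 'dist_coeffs': array([0.01170761, 0.        , 0.        , 0.        , 0.        ]), 'camera_from_world': array([[-1.42238997e-01,  9.89832248e-01, -4.34280448e-04,
         1.52138554e-01],
       [ 9.43787355e-01,  1.35754574e-01,  3.01390320e-01,
        -5.37816882e-01],
       [ 2.98384813e-01,  4.24595885e-02, -9.53500753e-01,
         2.52436864e-01],
       [ 0.00000000e+00,  0.00000000e+00,  0.00000000e+00,
         1.00000000e+00]])}
pad_left [383. 218.] [(array([320.5, 216.1]), 0.5)]
pad_middle [280. 218.] []
pad_right [178. 217.] []
tag_left [384. 156.] [(array([380.1, 160.6]), 0.56)]
tag_middle [280. 156.] [(array([279.8, 156.8]), 0.61)]
tag_right [177. 156.] [(array([176.5, 157.8]), 0.86)]
```

View pics/w1.png

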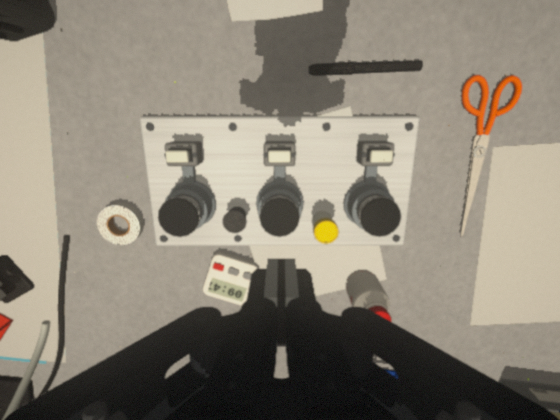

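Run:
```python
import cv2
im=cv2.imread("pics/w1.png")[135:255,140:430]; im=cv2.convertScaleAbs(im,alpha=1.6,beta=20)
cv2.imwrite("pics/w1z.png",cv2.resize(im[:, :],None,fx=2.7,fy=2.7,interpolation=cv2.INTER_CUBIC))
g=cv2.cvtColor(cv2.imread("pics/w1.png"),cv2.COLOR_BGR2GRAY); hsv=cv2.cvtColor(cv2.imread("pics/w1.png"),cv2.COLOR_BGR2HSV)
print(g[150:164,170:186].tolist()[6]); print([int(g[156,x]) for x in range(262,300)]);print([int(g[216,x]) for x in range(350,410)]);print([int(g[216,x]) for x in range(150,215)]);print([int(g[214,x]) for x in range(252,310)]); print([int(g[y,280]) for y in range(165,245)])
```

```text
[217, 218, 218, 217, 219, 218, 217, 217, 218, 218, 219, 219, 220, 219, 219, 218]
[198, 161, 116, 101, 103, 115, 164, 205, 220, 222, 223, 222, 223, 223, 223, 223, 222, 221, 222, 222, 222, 223, 222, 221, 222, 221, 219, 204, 155, 113, 105, 101, 113, 153, 188, 207, 210, 209]
[106, 95, 107, 128, 138, 138, 134, 113, 98, 99, 85, 67, 59, 61, 59, 63, 60, 61, 59, 60, 62, 59, 59, 60, 61, 62, 58, 60, 58, 57, 57, 57, 59, 59, 58, 57, 57, 58, 59, 59, 59, 57, 55, 58, 59, 59, 58, 57, 59, 69, 107, 159, 195, 204, 205, 197, 184, 166, 159, 156]
[158, 160, 172, 192, 202, 203, 200, 179, 124, 71, 58, 58, 57, 60, 58, 59, 62, 60, 59, 59, 59, 56, 60, 60, 58, 55, 61, 57, 60, 58, 58, 58, 60, 61, 60, 59, 57, 59, 60, 60, 60, 59, 61, 60, 59, 59, 56, 56, 64, 81, 76, 82, 114, 132, 137, 135, 114, 93, 89, 107, 120, 129, 149, 184, 201]
[213, 211, 212, 212, 211, 196, 163, 128, 92, 69, 62, 61, 64, 64, 63, 65, 61, 64, 63, 65, 64, 61, 66, 60, 64, 63, 62, 62, 62, 61, 59, 62, 65, 64, 66, 64, 64, 62, 62, 62, 63, 64, 64, 61, 64, 63, 81, 113, 144, 181, 203, 208, 209, 208, 209, 209, 210, 210]
[124, 128, 136, 139, 138, 138, 141, 140, 142, 143, 140, 128, 108, 92, 87, 86, 87, 85, 82, 80, 80, 76, 78, 78, 82, 87, 90, 88, 83, 77, 85, 92, 84, 66, 63, 61, 62, 64, 62, 63, 64, 65, 66, 62, 62, 62, 61, 65, 64, 62, 64, 63, 65, 64, 61, 64, 63, 62, 62, 61, 59, 63, 62, 60, 63, 62, 60, 60, 62, 63, 84, 131, 183, 207, 208, 207, 212, 213, 211, 205]
```

View pics/w1z.png

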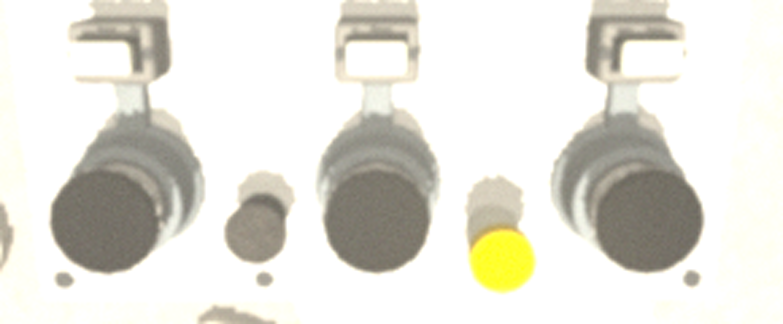

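Run:
```python
from h import *
p=camera_params("wrist")
obs=[(p,n,a) for n,a in dict(pad_left=(380.4,216.1),pad_middle=(279.3,216.1),pad_right=(178.9,216.1),tag_left=(380.7,156.9),tag_middle=(279.3,156.9),tag_right=(178.1,156.9)).items()]
for z in (0,1):
    r,f=fit(obs,z); print(r.x); print(f(r.x).reshape(-1,2).round(1).tolist())
    for n in M: print(n,world(r.x,n).round(4))
```

```text
[ 0.56198201 -0.07556356  0.14163527]
[[1.2, 1.5], [0.1, 1.5], [-1.6, 1.5], [2.1, -1.2], [0.1, -1.0], [-2.1, -1.1]]
pad_left [0.5465 0.0333 0.074 ]
pad_middle [ 0.562  -0.0756  0.074 ]
pad_right [ 0.5775 -0.1845  0.074 ]
tag_left [0.4831 0.0243 0.058 ]
tag_middle [ 0.4986 -0.0846  0.058 ]
tag_right [ 0.5142 -0.1935  0.058 ]
[ 0.5633127  -0.07538932  0.14163809 -0.00690096]
[[-0.8, 0.7], [0.1, 0.7], [0.5, 0.7], [0.0, -0.7], [0.1, -0.6], [0.0, -0.7]]
pad_left [0.5478 0.0335 0.0671]
pad_middle [ 0.5633 -0.0754  0.0671]
pad_right [ 0.5788 -0.1843  0.0671]
tag_left [0.4844 0.0245 0.0511]
tag_middle [ 0.5    -0.0844  0.0511]
tag_right [ 0.5155 -0.1933  0.0511]
```

```bash
cat >> h.py <<'E'
POSE=[.5625,-.0752,.1416]; Q=quat(.1416)
def press(n,ztop,zmin,fmax,step=.0015,v=.03):
    w=world(POSE,n); t0=read_time_s()
    movel([w[0],w[1],ztop],Q,.15); pause(.1)
    b=np.mean([read_ft_force()[2] for _ in range(3)]); z=ztop; log=[]
    while z>zmin:
        z-=step; movel([w[0],w[1],z],Q,v); pause(.03)
        f=read_ft_force()[2]-b; log.append((round(read_eef_pos()[2]*1e3,1),round(f,1)))
        if f>fmax: break
    print(n,"base",round(b,2),"t",round(t0,2),round(read_time_s(),2)); print(log)
    return log
E
python3 - <<'E'
from h import *
w=world(POSE,"pad_middle"); move_ptp([w[0],w[1],.13],Q); print(read_time_s())
press("pad_middle",.102,.078,7)
movel([w[0],w[1],.115],Q,.15); print(read_time_s())
E
```

```text
5.3333
pad_middle base 0.24 t 5.33 9.17
[(np.float64(101.0), np.float64(0.3)), (np.float64(98.9), np.float64(0.1)), (np.float64(97.4), np.float64(-0.4)), (np.float64(95.9), np.float64(-0.2)), (np.float64(94.4), np.float64(0.4)), (np.float64(93.1), np.float64(0.4)), (np.float64(91.7), np.float64(1.6)), (np.float64(90.2), np.float64(2.3)), (np.float64(88.7), np.float64(3.9)), (np.float64(87.3), np.float64(5.3)), (np.float64(85.9), np.float64(5.1)), (np.float64(84.6), np.float64(7.3))]
9.525
```

Run:
```python
from h import *
for n in ("pad_left","pad_right"):
    w=world(POSE,n); e=read_eef_pos(); movel([w[0],w[1],.125],Q,.15)
    press(n,.0965,.0795,9)
    movel([w[0],w[1],.125],Q,.15); print(read_time_s())
```

```text
pad_left base 0.27 t 10.41 12.83
[(np.float64(95.4), np.float64(0.0)), (np.float64(93.5), np.float64(-0.7)), (np.float64(92.2), np.float64(2.9)), (np.float64(90.8), np.float64(3.6)), (np.float64(89.4), np.float64(6.2)), (np.float64(88.2), np.float64(8.5)), (np.float64(86.9), np.float64(9.2))]
13.2417
pad_right base 0.16 t 14.86 18.42
[(np.float64(95.4), np.float64(-0.2)), (np.float64(93.4), np.float64(0.1)), (np.float64(92.1), np.float64(0.9)), (np.float64(90.6), np.float64(1.6)), (np.float64(89.1), np.float64(2.4)), (np.float64(87.6), np.float64(3.1)), (np.float64(86.1), np.float64(3.2)), (np.float64(84.6), np.float64(3.1)), (np.float64(83.1), np.float64(5.2)), (np.float64(81.6), np.float64(4.9)), (np.float64(81.1), np.float64(9.4))]
18.8667
```

Run:
```python
from h import *
n="tag_right"; w=world(POSE,n); movel([w[0],w[1],.1],Q,.15)
press(n,.081,.0585,14)
print(read_eef_pos())
movel([w[0],w[1],.13],Q,.15); print(read_time_s())
movel([.46,-.10,.25],Q,.2)
for c in ("wrist","top","side"): cv2.imwrite(f"pics/{c}2.png",read_camera(c)[:,:,::-1])
print(read_time_s())
a=[cv2.resize(cv2.imread(f"pics/{f}.png")[200:340,200:420],None,fx=3,fy=3,interpolation=cv2.INTER_CUBIC)[:300*1+120] for f in ("side0","side2")]
cv2.imwrite("pics/cmp.png",cv2.resize(np.vstack(a),(660,600) if 0 else (470,600)))
```

```text
tag_right base -0.96 t 19.48 23.82
[(np.float64(79.8), np.float64(0.2)), (np.float64(78.0), np.float64(0.4)), (np.float64(76.5), np.float64(1.1)), (np.float64(75.0), np.float64(1.6)), (np.float64(73.4), np.float64(1.7)), (np.float64(71.9), np.float64(1.8)), (np.float64(70.4), np.float64(1.2)), (np.float64(68.9), np.float64(1.6)), (np.float64(67.4), np.float64(2.2)), (np.float64(65.9), np.float64(0.8)), (np.float64(64.4), np.float64(1.6)), (np.float64(63.1), np.float64(3.4)), (np.float64(62.7), np.float64(13.2)), (np.float64(62.4), np.float64(21.7))]
[ 0.51446269 -0.1935166   0.06240204]
24.4333
25.5417
```

View pics/wrist2.png

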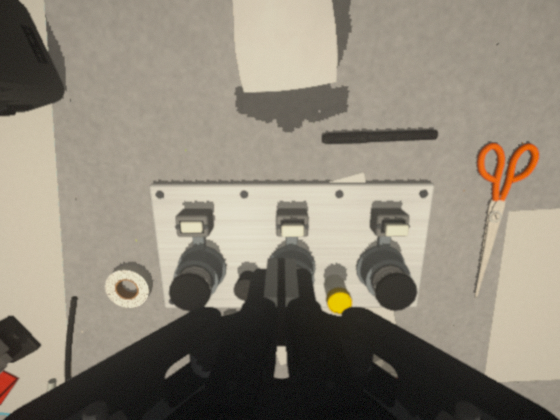

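View pics/side2.png

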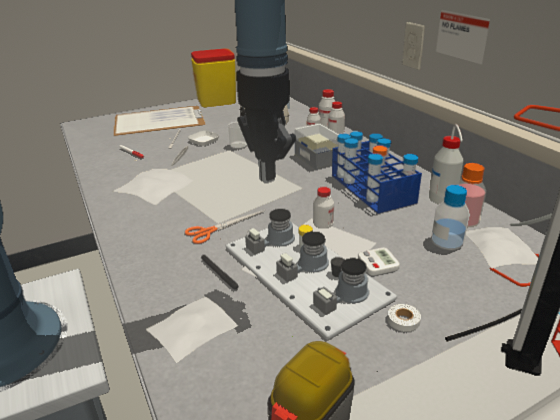

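The right tag (side view 325,297) is flush with its block. The middle (288,260) and left (257,234) tags are still up, and the loose things look unmoved. The arm is clear, so I'm handing in.

Run:
```python
from bench import *
print(read_ft_force(),read_time_s()); sign_off()
```

```text
[-0.158336   -1.19476185  0.42001629] 25.5417
the job is handed in; nothing more can be done
```

The right mount is the soft one. I pushed its tag fully down and handed the job in at 25.5 s.

- **Finding the soft mount:** under about 5 N the left pad gave about 3 mm, the middle about 5.5 mm and the right about 11 mm. The force readings scatter by about 1 N, so the ratio of right to middle is only roughly 2. The slopes agree: about 0.38 N/mm on the right against 0.8 N/mm in the middle.
- **Pushing the tag:** the right tag slid down at about 1–2 N and stopped firmly with the TCP at 62.4–63 mm. The text's figures put fully down at 63 mm. The force there rose to about 22 N.
- **Last checks:** the pictures show the right tag flush with its block and the other two tags up. The loose things look unmoved, the arm is clear above the frame, and the wrist force is near zero.
- **What disagreed:** fitting the height from the pictures alone put the frame 5–7 mm too low, but touching the pads matched the heights in the text. The pad detections were wrong in the side view and mostly missing in the wrist view, so I read those pad positions from the pictures by eye.

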